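# Stack a single-speed kit on a freehub

### The job

Fit the single-speed kit on the rear hub that stands freehub up in its wooden block: slide over the freehub, in this order from the bottom, the black spacer, the silver cog, the red spacer and the blue spacer, each lying flat and fully home on the one below. Then set the brass lockring on top, collar down into the mouth of the freehub, ready to be screwed in. Leave the larger black cog, the mug and the oil bottle where they are.

Things in the scene. Friction and masses are not known exactly. Their poses are not given: they have to be found in the camera images.
- hub: Orange bicycle hub, upright, fixed in a wooden block 110 x 110 x 35 mm. Origin: centre of the block's underside; z up, the hub's axis. Above it, in mm: flange (58 wide) 92-96; seat 105, where the lowest part rests (47 wide); steel freehub 105-137, 33.6 wide, top edge bevelled; its mouth 29.4 wide, 8 deep; in it the black axle end, 17 wide, up to 147, tapering to 12 over the last 4.
- black_spacer: Black plain ring (spacer), 46 mm outside, 38 mm bore, 12 mm high. Origin: centre of its underside; z is its axis. Lies flat. Once home its origin is 105 mm above the hub's.
- silver_cog: Bright steel sprocket, 14 teeth, the smaller of the two cogs: 61.5 mm over the tooth tips; tooth plate 4 mm thick, 1.5 to 5.5 mm above its underside; in its middle a collar 49 mm outside, 38 mm bore, 7 mm high. Origin: centre of its underside; z is its axis. Lies flat; grip it across the teeth. Once home its origin is 117 mm above the hub's.
- red_spacer: Red plain ring (spacer), 46 mm outside, 38 mm bore, 9 mm high. Origin: centre of its underside; z is its axis. Once home its origin is 124 mm above the hub's.
- blue_spacer: Blue plain ring (spacer), 46 mm outside, 38 mm bore, 6 mm high. Origin: centre of its underside; z is its axis. Once home its origin is 133 mm above the hub's.
- lockring: Brass lockring lying collar down: flange 48 mm across, from 6 to 11 mm above its underside; below it a collar 25 mm across; bore 21 mm. Origin: centre of the collar's underside; z up, its axis. No thread: only set in. Home: flange on the blue spacer, collar 4 mm inside the freehub's mouth, around the axle end, origin 133 mm above the hub's.
- black_cog: Bystander: black sprocket with 16 teeth, 69.5 mm over the tips, 7 mm high, otherwise like the silver one. It lies among the parts and is not wanted. Origin: centre of its underside.
- mug: Bystander: white mug, 82 mm across, 92 mm high, with a handle, behind the work. Origin: centre of its underside.
- oil: Bystander: upright oil bottle, yellow with a red cap, 44 mm across, 125 mm high, behind the work. Origin: centre of its underside.
There are look-alikes about, which are no part of the job. Leave any green look-alike of the red_spacer alone. What is shaped like the black_spacer but purple or turquoise is not meant.

How it is judged:
By the outcome, as a careful person would: the job done as asked, in the order asked, and still so for the second after the job is handed in, with the robot touching nothing.
It also fails if it takes over 118 s, if anything falls off the work surface, if the arm or the gripper's body presses on something with over 40 N, if the wrist force passes 120 N, or if a joint passes its speed limit or range.

### The arm

A 6-joint arm with a two-finger parallel gripper is mounted at the origin on the work surface. World frame = base frame: x ahead of the robot, y to its left, z up, the work surface at z = 0. Lengths are in m, angles in degrees, forces in N, time in s.
With the tool pointing down it reaches from about 0.25 to 0.725 m from the base axis. Payload 4 kg.
Tool frame: the origin (TCP) lies on the centre line of the jaws, within the pads' length; the fingertips stand 19 mm ahead of it and the grasp point (between the pads) is the TCP; z points along the fingers, y is the line along which they close (so a half turn about z gives the same grasp; the last joint's range is limited). The gripper opens to 85 mm and grips with 20 to 120 N. Pads are 22 mm wide; open, the fingers measure 114 mm over their backs; the gripper's body (76 mm by 85 mm) begins 54 mm behind the grasp point. The pads swing forward as they close: fully open they stand 13 mm farther back than shut.
Start: joints at [-76.834, 13.785, 0.286, 76.501, 0, 90], TCP at [0.114, -0.487, 0.25] pointing down, gripper open.
Joint ranges: [-155.79, 155.79], [-60.16, 107.12], [-62.33, 73.08], [-114, 123.19], [-81.49, 82.49], [-180, 180]. Speed limits (degrees/s): [159.86, 159.86, 180, 180, 180, 180].

### API

Orientations are given as a 3x3 rotation matrix whose columns are the frame's x, y, z axes.
In Python, from bench import * gives the robot as it stands. Calls block until the motion is done:
- goto(position, orientation): joint-space move of the TCP to a pose.
- servo_line(position, attitude=None, rate=0.15): straight line of the TCP; attitude=None keeps the orientation; rate is the mean speed in m/s.
- move_joints(angles): joint-space move.
- open_jaws() and close(): open the fingers fully, or close them until they stop; the grip force is fixed at half the most.
- wait(seconds).
- ik(position, orientation): joint angles nearest the present ones, or None.
- get_state(): the state.
- snapshot(name): name is "scene" or "top" or "wrist"; returns a dict with "color" (384x512x3 uint8, red, green, blue), "range_z" (384x512 float32, m along the optical axis (not along the pixel's ray), 0 where there is no reading), "fx", "fy", "cx", "cy" (pixels), "xyz" and "rotation" of the camera in the world. Camera axes: x right, y down, z forward; pixel columns grow to the right and rows downward; lengths in m; the calibration is good to about 2 mm. The wrist camera is an equidistant fisheye: a pixel r from the principal point sees the ray r / f radians off the axis. A picture is of the moment at which its call begins.
A pose or a line that the arm cannot do raises PlanningError and nothing moves.
- close_job(): hands the job in; it is judged then, once.
Trained networks look in a picture, given as the dict that the camera call returned (one of the last four; its "shot" number tells which), for a name from the list of things; names that differ only in an ending like _2 or _b are one class to them, and where a whole thing is asked for, a point or a joint stands for the part that bears it (a point fixed in the world has none). Each returns a list of dicts, best first, with "p" (0 to 1); they miss things now and then, are a little off and sometimes report something else, mostly with a low value. They report only what shows in the picture. A call takes as long as a camera call. They do not tell look-alikes from the thing itself.
- find_in(picture, target): "xy" ([column, row] in pixels, amid what is visible of it).
- outline_of(picture, target): "region" (384x512 bool, what is visible of it) and "xy" ([column, row] in pixels, amid what is visible of it).
- tip_of(picture, target): "xy" ([column, row] in pixels: a listed point, or the origin of a listed thing).
The state is a dict: "clock": time; "joint_pos": joint angles; "joint_velocities": joint speeds; "effort": joint torques, N m; "tool_pos": TCP position; "tool_rot": TCP orientation; "force": force on the tool from outside, world axes, zero at the start; "moment": the same for the moment, N m; "finger_gap": finger opening in m; "grip_force": force on a finger pad.
Only numpy, scipy, OpenCV 4.12 (cv2) and the standard library are available. Lean on these libraries where they do the work, as an engineer would, in place of code of your own. Each camera call takes 0.05 s, during which the arm holds its last target. There are 200 camera calls.

## Working session

There is one attempt and no reset: what is moved stays moved. The work goes in short steps, each a Python script; the robot and the scene stay as the last script left them, time stands still between calls to the robot, and variables do not carry over. Pictures are saved under pics/ and viewed, at most 14 in all, crops included, and the job is handed in when it is done.

```bash
ls; mkdir -p pics; python3 - <<'E'
from bench import *
import cv2,numpy as np,pickle
for n in("top","scene"):
    s=snapshot(n); pickle.dump(s,open(n+".pkl","wb"))
    cv2.imwrite(f"pics/{n}0.png",cv2.resize(s["color"][:,:,::-1],(800,600),interpolation=cv2.INTER_CUBIC))
    print(n,s["fx"],s["fy"],s["cx"],s["cy"],s["xyz"],np.round(s["rotation"],3).tolist())
    for t in["hub","black_spacer","silver_cog","red_spacer","blue_spacer","lockring","black_cog"]:
        print(t,[(np.round(d["xy"]).tolist(),round(d["p"],2)) for d in find_in(s,t)])
print(get_state()["clock"])
E
```

```text
pics
top 464.85850338351105 464.85850338351105 251.5188908514906 190.96764309976768 [0.42591654 0.05713523 0.97984764] [[-0.006, -0.984, 0.18], [-1.0, 0.004, -0.008], [0.007, -0.18, -0.984]]
hub [([334.0, 225.0], 0.7)]
black_spacer [([104.0, 232.0], 0.49), ([223.0, 177.0], 0.42)]
silver_cog [([184.0, 278.0], 0.81)]
red_spacer []
blue_spacer []
lockring [([226.0, 177.0], 0.63), ([220.0, 101.0], 0.41)]
black_cog [([164.0, 228.0], 0.83)]
scene 372.9742754338471 372.9742754338471 253.27353032663376 195.5403989848131 [0.84019566 0.44063715 0.66554413] [[-0.828, 0.457, -0.325], [0.561, 0.662, -0.497], [-0.012, -0.594, -0.804]]
hub [([232.0, 137.0], 0.62)]
black_spacer [([373.0, 290.0], 0.79), ([292.0, 199.0], 0.75), ([175.0, 209.0], 0.55)]
silver_cog [([361.0, 213.0], 0.81)]
red_spacer [([289.0, 272.0], 0.71), ([243.0, 310.0], 0.59)]
blue_spacer [([322.0, 192.0], 0.43)]
lockring [([250.0, 224.0], 0.91)]
black_cog [([331.0, 242.0], 0.93)]
0.8
```

View pics/top0.png

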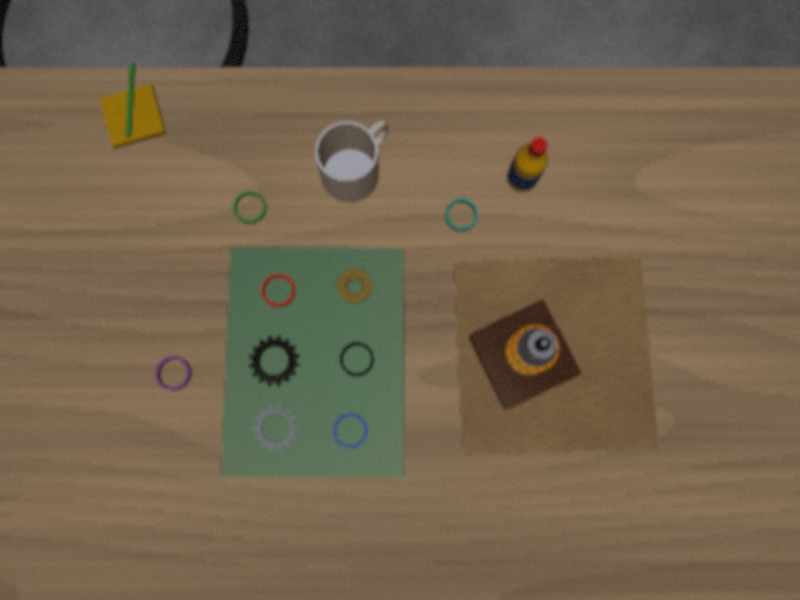

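View pics/scene0.png

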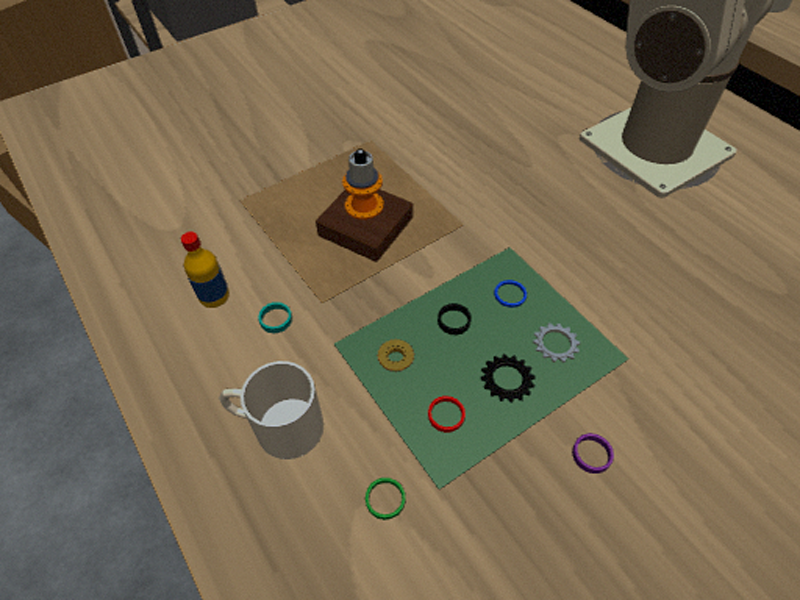

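Top picture (800 px scale): red spacer (279,290), lockring (354,286), black cog (274,361), black spacer (357,359), silver cog (275,428), blue spacer (350,431), hub axle (543,346). Look-alikes to avoid: green (250,207), turquoise (461,214), purple (173,373) and the black cog. The black ring at (357,359) is the only black plain one, so I choose it.

```bash
cat > h.py <<'E'
from bench import *
import numpy as np,cv2,pickle
def R(yaw):  # tool down, closing axis y at angle yaw+90 world
    c,s=np.cos(np.radians(yaw)),np.sin(np.radians(yaw))
    return np.array([[c,s,0],[s,-c,0],[0,0,-1.]])
def ray(s,px):
    u=(np.array(px)-[s["cx"],s["cy"]])/[s["fx"],s["fy"]]
    if s.get("fish"):
        t=np.hypot(*u); d=np.array([*(u/t*np.sin(t) if t>1e-9 else u),np.cos(t)])
    else: d=np.array([*u,1.])
    return np.array(s["rotation"])@d
def onplane(s,px,z):
    d=ray(s,px);o=np.array(s["xyz"]);return o+d*(z-o[2])/d[2]
def wrist(name=None):
    s=snapshot("wrist"); s["fish"]=1
    if name: pickle.dump(s,open(name+".pkl","wb"))
    return s
E
python3 - <<'E'
from h import *
s=pickle.load(open("top.pkl","rb"))
P={"red_spacer":(279,290,.009),"lockring":(354,286,.011),"black_cog":(274,361,.005),"black_spacer":(357,359,.012),"silver_cog":(275,428,.005),"blue_spacer":(350,431,.006),"hub":(543,345,.147)}
for k,(u,v,z) in P.items(): P[k]=onplane(s,((u+.5)/1.5625-.5,(v+.5)/1.5625-.5),z)[:2]; print(k,P[k].round(4))
pickle.dump(P,open("coarse.pkl","wb"))
h=P["hub"]
print(np.round(get_state()["tool_rot"],3).tolist())
for y in(-180,-135,-90,-45,0,45,90,135):
    print(y,[np.round(q,0) if (q:=ik([*P[k],.2],R(y))) is not None else None for k in("hub","black_spacer")])
goto([*h,.27],R(0)); a=wrist("hubA")
print(get_state()["clock"],a["xyz"],np.round(a["rotation"],3).tolist(),a["fx"],a["cx"],a["cy"])
cv2.imwrite("pics/hubA.png",a["color"][:,:,::-1])
E
```

```text
red_spacer [0.6165 0.2043]
lockring [0.6212 0.1022]
black_cog [0.5202 0.2094]
black_spacer [0.5216 0.0978]
silver_cog [0.4317 0.206 ]
blue_spacer [0.4272 0.107 ]
hub [ 0.5234 -0.1224]
[[0.974, 0.228, 0.0], [0.228, -0.974, -0.0], [0.0, 0.0, -1.0]]
-180 [array([-13.,  20.,   1.,  71.,   0., -13.]), array([11., 19., -1., 71.,  0., 11.])]
-135 [array([-13.,  20.,   1.,  71.,   0., -58.]), array([ 11.,  19.,  -1.,  71.,   0., -34.])]
-90 [array([ -13.,   20.,    1.,   71.,    0., -103.]), array([ 11.,  19.,  -1.,  71.,   0., -79.])]
-45 [array([ -13.,   20.,    1.,   71.,    0., -148.]), array([  11.,   19.,   -1.,   71.,    0., -124.])]
0 [array([-13.,  20.,   1.,  71.,   0., 167.]), array([  11.,   19.,   -1.,   71.,    0., -169.])]
45 [array([-13.,  20.,   1.,  71.,   0., 122.]), array([ 11.,  19.,  -1.,  71.,   0., 146.])]
90 [array([-13.,  20.,   1.,  71.,   0.,  77.]), array([ 11.,  19.,  -1.,  71.,   0., 101.])]
135 [array([-13.,  20.,   1.,  71.,   0.,  32.]), array([11., 19., -1., 71.,  0., 56.])]
2.825 [ 0.59341701 -0.12234662  0.39311861] [[-0.002, -0.961, -0.276], [-1.0, 0.002, 0.001], [-0.001, 0.276, -0.961]] 297.3186396354542 257.55776240728056 193.36962443952044
```

```bash
python3 - <<'E'
from h import *
P=pickle.load(open("coarse.pkl","rb"))
im=[pickle.load(open("hubA.pkl","rb"))["color"]]
goto([*P["hub"],.27],R(180)); im.append(wrist("hubB")["color"])
for k in("blue_spacer","silver_cog","red_spacer","lockring","black_spacer"):
    goto([*P[k],.143],R(180)); im.append(wrist(k)["color"])
print(get_state()["clock"])
m=np.zeros((594,800,3),np.uint8)
for i,c in enumerate(im): 
    t=c[100:298,130:396]; r,q=divmod(i,3); m[r*198:(r+1)*198,q*266:(q+1)*266]=t
cv2.imwrite("pics/mont.png",m[:,:,::-1])
E
```

```text
9.0833
```

View pics/mont.png

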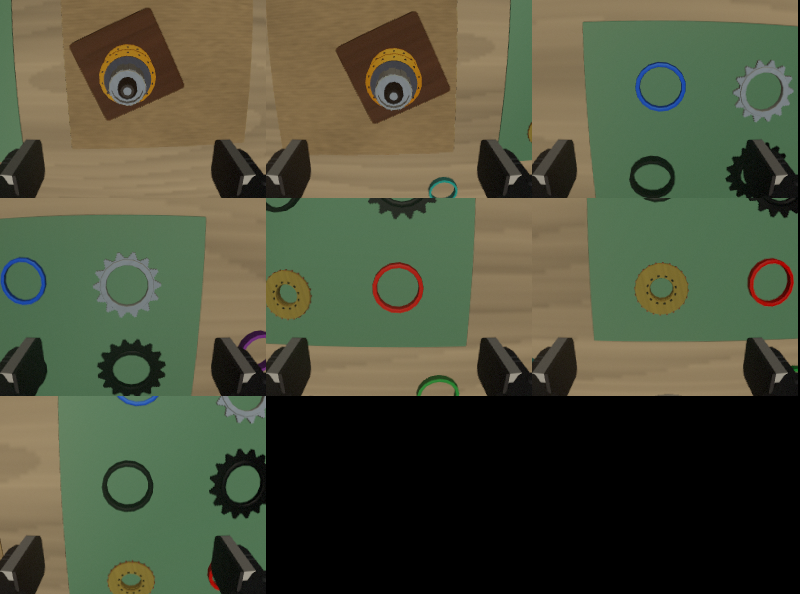

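Montage, left to right then down: hub from two opposite yaws, then blue, silver, red, lockring and black spacer. Each is clear and near its crop centre (about (128,85) within each tile). I'll fit circles in rectified views.

```bash
cat >> h.py <<'E'
def rect(s,c,z,half=.04,res=.00025):
    n=int(2*half/res)+1; g=(np.arange(n)-n//2)*res
    X,Y=np.meshgrid(c[0]+g,c[1]+g)
    p=(np.stack([X,Y,np.full_like(X,z)],-1)-s["xyz"])@np.array(s["rotation"])
    rr=np.hypot(p[...,0],p[...,1])
    if s.get("fish"): k=np.arctan2(rr,p[...,2])/rr
    else: k=1/p[...,2]
    return cv2.remap(s["color"],(s["cx"]+s["fx"]*k*p[...,0]).astype(np.float32),(s["cy"]+s["fy"]*k*p[...,1]).astype(np.float32),cv2.INTER_CUBIC)
def circ(s,c,z,r,span=.007,res=.00025):
    """best-centred circle of radius r at height z near c; returns xy, score"""
    im=cv2.GaussianBlur(rect(s,c,z,r+span+.004,res).astype(np.float32),(0,0),2)
    gx,gy=[np.take_along_axis(g,np.abs(g).argmax(2)[...,None],2)[...,0] for g in(cv2.Sobel(im,5,1,0),cv2.Sobel(im,5,0,1))]
    a=np.radians(np.arange(0,360,3)); n=im.shape[0]//2; best=[]
    k=int(span/res)
    gxx,gyy=gx,gy
    for rr in(r-.0005,r,r+.0005):
      ux=rr/res*np.cos(a);uy=rr/res*np.sin(a)
      for i in range(-k,k+1):
        for j in range(-k,k+1):
          x=np.rint(n+i+ux).astype(int);y=np.rint(n+j+uy).astype(int)
          v=np.minimum(np.abs(gxx[y,x]*np.cos(a)+gyy[y,x]*np.sin(a)),60).mean()
          best.append((v,i,j,rr))
    best.sort(reverse=True); b=np.array(best[:15])
    return np.array(c)+b[:,1:3].mean(0)*res,b[0,0],b[:,3].mean()
E
python3 - <<'E'
from h import *
P=pickle.load(open("coarse.pkl","rb"))
F={"hubA":[(.137,.0147),(.147,.006),(.096,.029),(.137,.0165)],"blue_spacer":[(.006,.023),(.006,.019)],"silver_cog":[(.007,.019),(.007,.0245)],"red_spacer":[(.009,.023),(.009,.019)],"lockring":[(.011,.024),(.011,.0105)],"black_spacer":[(.012,.023),(.012,.019)]}
F["hubB"]=F["hubA"]
for k,l in F.items():
    s=pickle.load(open(k+".pkl","rb")); c=P["hub" if k[:3]=="hub" else k]
    for z,r in l:
        p,v,rr=circ(s,c,z,r); print(k,z,r,(p*1e3).round(2),"coarse d",((p-c)*1e3).round(1),v.round(1),round(rr*1e3,2))
    if k in("hubA","hubB","silver_cog"): cv2.imwrite(f"pics/r_{k}.png",rect(s,c,l[0][0])[:,:,::-1])
cv2.imwrite("pics/r.png",np.hstack([cv2.imread(f"pics/r_{k}.png")[:,:266] if 0 else cv2.resize(cv2.imread(f"pics/r_{k}.png"),(266,266)) for k in("hubA","hubB","silver_cog")]))
E
```

```text
hubA 0.137 0.0147 [ 526.51 -121.41] coarse d [3.1 1. ] 50.7 15.2
hubA 0.147 0.006 [ 523.02 -120.39] coarse d [-0.3  2. ] 49.0 5.57
hubA 0.096 0.029 [ 525.26 -121.39] coarse d [1.9 1. ] 51.3 29.23
hubA 0.137 0.0165 [ 525.46 -121.33] coarse d [2.1 1.1] 59.4 16.5
blue_spacer 0.006 0.023 [428.46 108.47] coarse d [1.2 1.5] 60.0 22.63
blue_spacer 0.006 0.019 [428.09 108.46] coarse d [0.9 1.5] 60.0 19.1
silver_cog 0.007 0.019 [432.09 206.55] coarse d [0.4 0.6] 58.0 19.43
silver_cog 0.007 0.0245 [428.94 203.74] coarse d [-2.7 -2.2] 21.8 24.0
red_spacer 0.009 0.023 [616.82 207.55] coarse d [0.3 3.3] 59.3 22.93
red_spacer 0.009 0.019 [616.81 207.7 ] coarse d [0.3 3.5] 59.0 19.13
lockring 0.011 0.024 [621.87 104.1 ] coarse d [0.7 1.9] 40.5 23.73
lockring 0.011 0.0105 [620.71 103.97] coarse d [-0.5  1.8] 43.1 10.2
black_spacer 0.012 0.023 [521.94 100.12] coarse d [0.3 2.4] 59.1 23.33
black_spacer 0.012 0.019 [519.62 100.26] coarse d [-2.   2.5] 44.9 18.77
hubB 0.137 0.0147 [ 524.91 -121.49] coarse d [1.6 0.9] 49.0 15.13
hubB 0.147 0.006 [ 528.76 -121.74] coarse d [5.4 0.7] 47.0 5.67
hubB 0.096 0.029 [ 526.94 -121.58] coarse d [3.6 0.9] 51.1 29.0
hubB 0.137 0.0165 [ 526.07 -121.56] coarse d [2.7 0.9] 59.4 16.5
```

View pics/r.png

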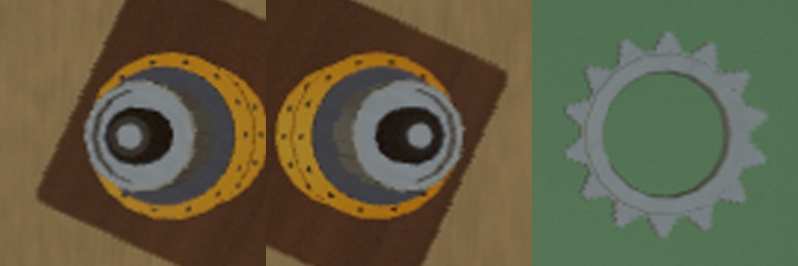

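```bash
cat >> h.py <<'E'
HUB=np.array([.52585,-.12145])
Q={"black_spacer":(.5216,.1003),"silver_cog":(.4318,.2066),"red_spacer":(.6165,.2076),"blue_spacer":(.4279,.1085),"lockring":(.6214,.1041)}
def pick(k,z,yaw=180):
    goto([*Q[k],.09],R(yaw)); servo_line([*Q[k],z],rate=.1)
    f0=get_state()["force"]; close(); g=get_state()
    print(k,"gap",round(g["finger_gap"],4),"grip",round(g["grip_force"],1),"dF",np.round(np.array(g["force"])-f0,1))
    servo_line([*Q[k],.2],rate=.25)
    goto([*HUB,.2],R(yaw)); g=get_state()
    print("over hub gap",round(g["finger_gap"],4),"t",round(g["clock"],1))
def place(zhome,zpick,fmax=6):
    """lower until TCP at zpick above the home plane or contact"""
    zt=zhome+zpick; servo_line([*HUB,zt+.008],rate=.08)
    wait(.1); f0=get_state()["force"][2]; z=zt+.008
    while z>zt-.003:
        z-=.001; servo_line([*HUB,z],rate=.03); f=get_state()["force"][2]-f0
        if abs(f)>fmax: break
    print("stop z-zt mm",round((z-zt)*1e3,1),"dFz",round(f,1),"t",round(get_state()["clock"],1))
E
python3 - <<'E'
from h import *
pick("black_spacer",.021)
s=snapshot("scene"); w=wrist()
cv2.imwrite("pics/hold.png",np.hstack([cv2.resize(s["color"][60:180,160:300],(467,400),interpolation=2),cv2.resize(w["color"][150:384,150:345],(333,400))])[:,:,::-1])
E
```

```text
black_spacer gap 0.0436 grip 59.9 dF [-1.6  0.3  5.4]
over hub gap 0.0433 t 12.5
```

View pics/hold.png

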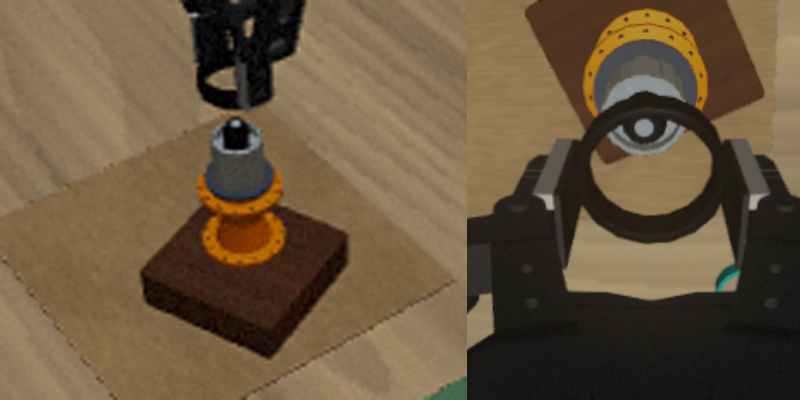

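The black ring is held level in the jaws above the axle ((235,80) left, (651,167) right). I'll measure its offset in the hand before lowering.

```bash
cat >> h.py <<'E'
def inhand(h,r,zp):
    s=wrist(); t=get_state()["tool_pos"]; out=[]
    for dz in(-.003,0,.003):
        p,v,rr=circ(s,t[:2],t[2]-zp+h+dz,r,span=.005); out.append(((p-t[:2])*1e3).round(1).tolist()+[round(float(v),1),round(rr*1e3,2)])
    print("in hand (dz -3,0,3):",out); return s
E
python3 - <<'E'
from h import *
s=inhand(.012,.023,.021)
t=get_state()["tool_pos"]
p,v,rr=circ(s,t[:2],t[2]-.009,.019,span=.005);print("bore",(p-t[:2])*1e3,v)
p,v,rr=circ(s,t[:2],t[2]-.021,.023,span=.005);print("low outer",(p-t[:2])*1e3,v)
E
```

```text
in hand (dz -3,0,3): [[1.8, 1.3, 30.3, np.float64(23.2)], [-1.5, 1.2, 38.5, np.float64(23.5)], [-3.1, 0.8, 40.6, np.float64(23.5)]]
bore [4.6        0.88333333] 33.05298474691171
low outer [-4.01666667 -1.06666667] 32.36471136263463
```

```bash
python3 - <<'E'
from h import *
place(.105,.021)
s=snapshot("scene"); w=wrist()
cv2.imwrite("pics/p1.png",np.hstack([cv2.resize(s["color"][60:180,160:300],(467,400),interpolation=2),cv2.resize(w["color"][150:384,150:345],(333,400))])[:,:,::-1])
E
```

```text
stop z-zt mm 0.0 dFz 7.6 t 15.7
```

View pics/p1.png

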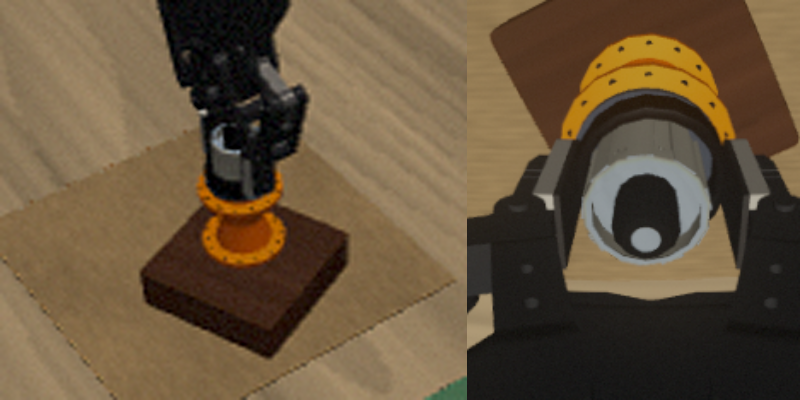

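Black spacer stopped in contact exactly at its home height ((237,160)). Next I release it, then probe fingertip reach with open jaws at the silver cog.

```bash
python3 - <<'E'
from h import *
open_jaws(); servo_line([*HUB,.2],rate=.25)
k="silver_cog"; goto([*Q[k],.06],R(169.4)); servo_line([*Q[k],.02],rate=.1); wait(.1)
f0=get_state()["force"][2]; z=.02
while z>.0065:
    z-=.0015; servo_line([*Q[k],z],rate=.03); f=get_state()["force"][2]-f0
    if f>3: break
print("probe z",z,"f",f,"gap",get_state()["finger_gap"])
servo_line([*Q[k],.03],rate=.1); print(get_state()["clock"])
s=snapshot("scene"); cv2.imwrite("pics/p2.png",cv2.resize(s["color"][60:160,190:290],(500,500),interpolation=2)[:,:,::-1])
E
```

```text
probe z 0.008 f 7.339381951332544 gap 0.08551596574437947
21.1583
```

View pics/p2.png

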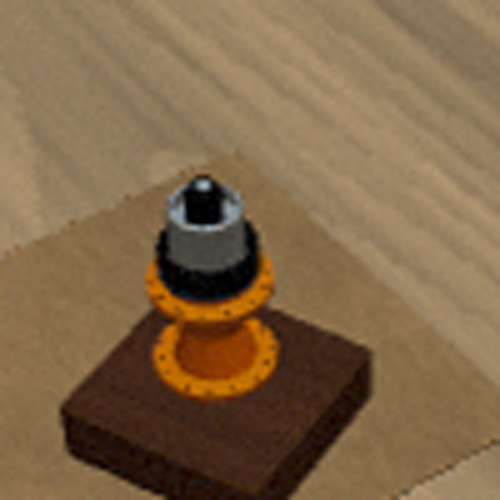

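Black spacer lies flat on the seat ((208,265)). Open-jaw reach is about 9 mm, so I can set the grasp heights. Silver cog next.

```bash
python3 - <<'E'
from h import *
pick("silver_cog",.0175,169.4)
s=snapshot("scene"); w=wrist()
cv2.imwrite("pics/p3.png",np.hstack([cv2.resize(s["color"][40:160,160:300],(467,400),interpolation=2),cv2.resize(w["color"][150:384,150:345],(333,400))])[:,:,::-1])
E
```

```text
silver_cog gap 0.0573 grip 62.1 dF [-1.7  0.5  7.6]
over hub gap 0.0573 t 25.0
```

View pics/p3.png

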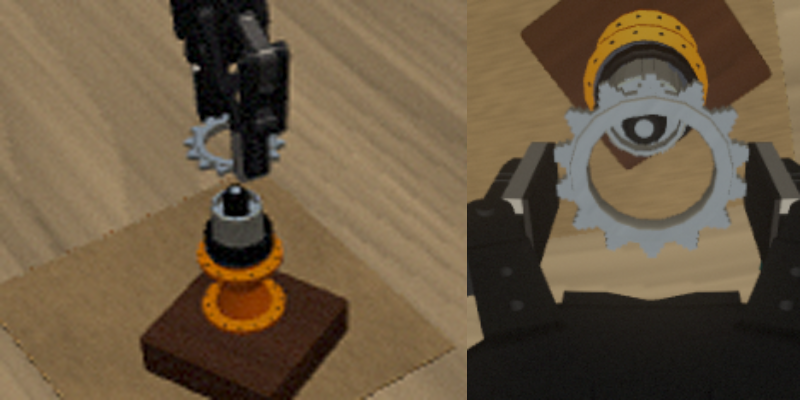

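Silver cog is held level across two teeth per side, centred at (651,165). Place it, then pick the red spacer.

```bash
python3 - <<'E'
from h import *
_g=servo_line
import h
# keep yaw: place() uses attitude=None
place(.117,.0175)
open_jaws(); servo_line([*HUB,.2],rate=.25)
pick("red_spacer",.0205)
s=snapshot("scene"); w=wrist()
cv2.imwrite("pics/p4.png",np.hstack([cv2.resize(s["color"][40:160,160:300],(467,400),interpolation=2),cv2.resize(w["color"][150:384,150:345],(333,400))])[:,:,::-1])
E
```

```text
stop z-zt mm 0.0 dFz 10.5 t 28.1
red_spacer gap 0.0427 grip 61.3 dF [-1.1 -0.9  5.1]
over hub gap 0.0424 t 33.7
```

View pics/p4.png

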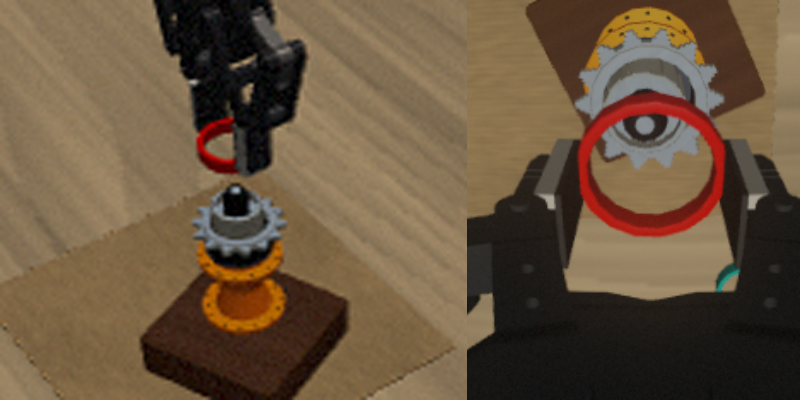

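The cog lies flat on the black spacer ((240,230)) and the red ring is held level. Place red, then pick blue.

```bash
python3 - <<'E'
from h import *
place(.124,.0205)
open_jaws(); servo_line([*HUB,.2],rate=.25)
pick("blue_spacer",.020)
s=snapshot("scene"); w=wrist()
cv2.imwrite("pics/p5.png",np.hstack([cv2.resize(s["color"][40:160,160:300],(467,400),interpolation=2),cv2.resize(w["color"][150:384,150:345],(333,400))])[:,:,::-1])
E
```

```text
stop z-zt mm 0.0 dFz 7.8 t 36.6
blue_spacer gap 0.0426 grip 59.5 dF [-1.1 -0.1  9.1]
over hub gap 0.0423 t 41.8
```

View pics/p5.png

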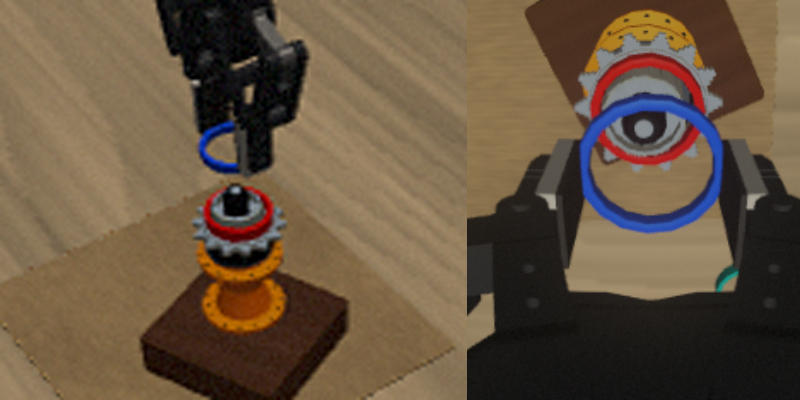

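Red is seated ((238,213)) and blue is held level. Place blue, then pick the lockring.

```bash
python3 - <<'E'
from h import *
place(.133,.020)
open_jaws(); servo_line([*HUB,.2],rate=.2)
pick("lockring",.0225)
s=snapshot("scene"); w=wrist()
cv2.imwrite("pics/p6.png",np.hstack([cv2.resize(s["color"][40:160,160:300],(467,400),interpolation=2),cv2.resize(w["color"][150:384,150:345],(333,400))])[:,:,::-1])
E
```

```text
stop z-zt mm 0.0 dFz 8.0 t 44.6
lockring gap 0.0442 grip 60.2 dF [-3.3 -0.2  4.2]
over hub gap 0.0443 t 49.6
```

View pics/p6.png

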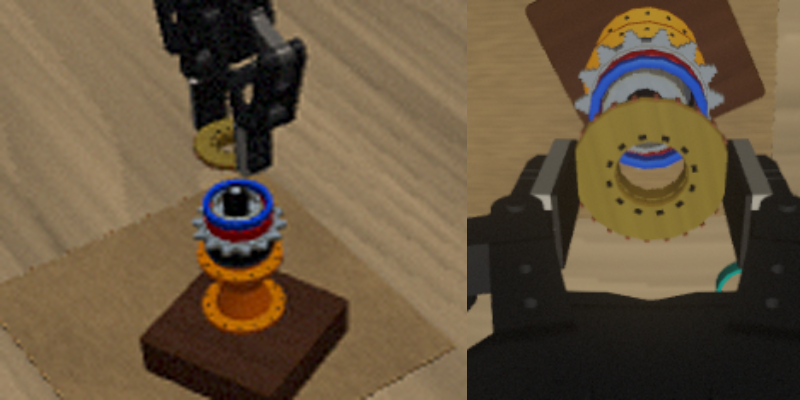

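Blue is seated ((237,200)) and the lockring is held level, collar down. Lower it with force checks from above the axle tip.

```bash
python3 - <<'E'
from h import *
zt=.133+.0225; z=zt+.016
servo_line([*HUB,z],rate=.08); wait(.1); f0=np.array(get_state()["force"]); L=[]
while z>zt-.002:
    z-=.001; servo_line([*HUB,z],rate=.03); f=np.array(get_state()["force"])-f0; L.append((round((z-zt)*1e3),f.round(1).tolist()))
    if abs(f[2])>6: break
print(L[-4:])
s=snapshot("scene"); 
if z<zt+.0015:
    open_jaws(); servo_line([*HUB,.2],rate=.2); goto([*(HUB+[0,.15]),.3],R(180)); 
    s=snapshot("scene");
t=snapshot("top"); print(get_state()["clock"])
cv2.imwrite("pics/p7.png",np.hstack([cv2.resize(s["color"][60:160,180:280],(400,400),interpolation=2),cv2.resize(t["color"][184:264,300:380],(400,400),interpolation=2)])[:,:,::-1])
d=s["range_z"]; v,u=np.mgrid[90:150,200:260]
K=np.stack([(u-s["cx"])/s["fx"]*d[v,u],(v-s["cy"])/s["fy"]*d[v,u],d[v,u]],-1)@np.array(s["rotation"]).T+s["xyz"]
c=s["color"][v,u].astype(int); b=(c[...,0]>c[...,2]+50)&(K[...,2]>.125)
print("brass z",np.percentile(K[b][:,2],[10,50,90]).round(4),b.sum())
E
```

```text
[(3, [0.2, -0.2, 0.0]), (2, [2.2, -0.8, 0.3]), (1, [-0.4, 0.9, 5.7]), (0, [-1.5, 2.0, 9.7])]
56.1167
brass z [0.133  0.1476 0.1491] 270
```

View pics/p7.png

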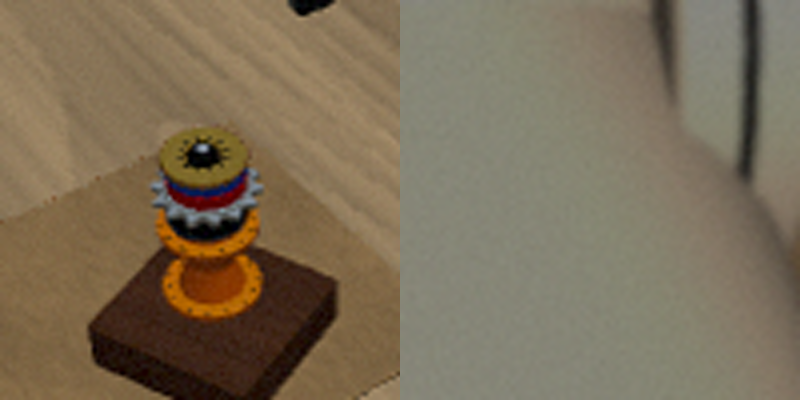

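Left: the lockring sits on the blue spacer around the axle ((203,155)), apparently flat. The arm blocks the top view on the right. I'll check height and tilt from depth.

```bash
python3 - <<'E'
from h import *
def cloud(s):
    d=s["range_z"]; v,u=np.mgrid[0:384,0:512]
    return np.stack([(u-s["cx"])/s["fx"]*d,(v-s["cy"])/s["fy"]*d,d],-1)@np.array(s["rotation"]).T+s["xyz"]
goto([.40,.15,.30],R(180))
for n in("scene","top"):
    s=snapshot(n); K=cloud(s); c=s["color"].astype(int); r=np.hypot(K[...,0]-HUB[0],K[...,1]-HUB[1])
    b=(c[...,0]>c[...,2]+45)&(K[...,2]>.138)&(r<.024)
    X=K[b]; A=np.c_[X[:,:2]-HUB,np.ones(len(X))]; co,*_=np.linalg.lstsq(A,X[:,2],rcond=None)
    res=X[:,2]-A@co
    blk=(r>.035)&(r<.05)&(K[...,2]>.02)&(K[...,2]<.05); tb=(r>.1)&(r<.14)&(K[...,2]<.015)
    print(n,"brass c",(X[:,:2].mean(0)-HUB).round(4),"z",co[2].round(4),"tilt deg",np.degrees(co[:2]).round(2),"rms",res.std().round(4),len(X),"block",np.median(K[blk][:,2]).round(4),"table",np.median(K[tb][:,2]).round(4))
goto([*HUB,.28],R(180)); w=wrist("end"); print(get_state()["clock"])
for z,r in((.144,.024),(.096,.029)): p,v,_=circ(w,HUB,z,r); print("circ",z,((p-HUB)*1e3).round(2),v)
cv2.imwrite("pics/p8.png",cv2.resize(w["color"][110:230,180:330],(750,600),interpolation=2)[:,:,::-1])
E
```

```text
scene brass c [0.0013 0.0015] z 0.1479 tilt deg [-0.03 -0.13] rms 0.0011 202 block 0.039 table 0.0033
top brass c [ 0.0001 -0.0003] z 0.1467 tilt deg [-0.11  0.06] rms 0.0017 408 block 0.0379 table 0.0021
58.15
circ 0.144 [0.47 1.13] 48.64429089239209
circ 0.096 [-4.95  0.93] 34.998169176056614
```

View pics/p8.png

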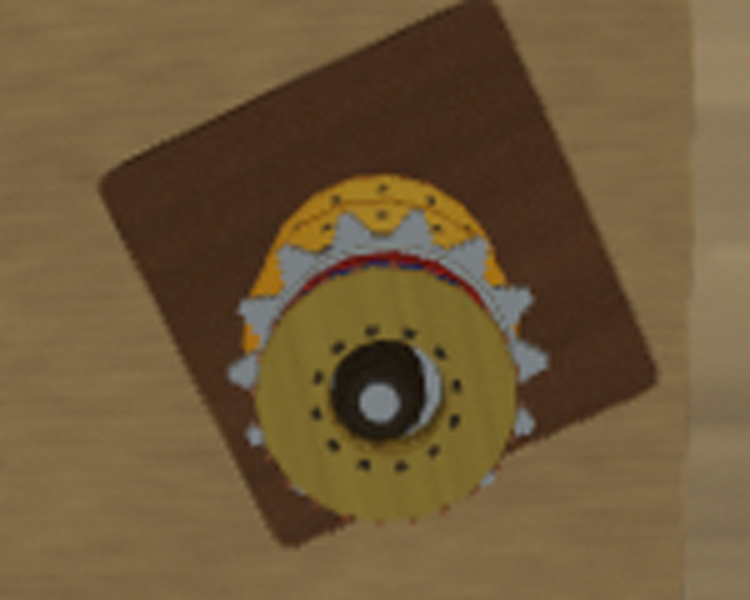

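The lockring is flat (tilt about 0.1°) and 108.9 mm above the block top, against 109 mm nominal. It sits around the axle at (385,395), so everything is home and I'm handing in.

```bash
python3 -c "
from bench import *
print(close_job())"
```

```text
the job is handed in; nothing more can be done
None
```

The kit is fitted and handed in at about 58 s: black spacer, silver cog, red and blue spacers stacked home in order, brass lockring set flat on top, collar down; nothing else was moved.

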